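# Clip the sample canister onto the sprung eye

## Robot

A 6-joint arm with a two-finger parallel gripper is mounted at the origin on the work surface. World frame = base frame: x ahead of the robot, y to its left, z up, the work surface at z = 0. Lengths are in m, angles in rad, forces in N, time in s.
With the tool pointing down it reaches from about 0.225 to 0.725 m from the base axis. Payload 3.1 kg.
Tool frame: the origin (TCP) lies on the centre line of the jaws, within the pads' length; the fingertips stand 25 mm ahead of it and the grasp point (between the pads) lies 6 mm ahead of it; z points along the fingers, x is the direction in which the jaws open and shut, and the axes are right-handed (so a half turn about z gives the same grasp; the last joint's range is limited). The gripper opens to 85 mm and grips with 20 to 120 N. Pads are 22 mm wide; open, the fingers measure 114 mm over their backs; the gripper's body (76 mm by 85 mm) begins 54 mm behind the grasp point. The pads swing forward as they close: fully open they stand 13 mm farther back than shut.
Start: joints at [-1.326, 0.048, 0.099, 1.622, 0, 1.443], TCP at [0.191, -0.489, 0.256] pointing down, gripper open.
Joint ranges: [-2.91, 2.91], [-0.99, 1.94], [-1.21, 1.42], [-2.12, 2.29], [-1.49, 1.47], [-3.14, 3.14]. Speed limits (rad/s): [2.79, 2.79, 3.14, 3.14, 3.14, 3.14].

## Interface

Orientations are given as a unit quaternion [w, x, y, z].
In Python, from workcell import sense, camera, camera_info, job_done gives the robot as it stands.
- The arm moves only by the tool step_arm, never from a script. Its argument "commands" is a list of rows, each an object with "travel": the shift along the tool's x, y, z in m, a list of three; "dr": the turn, a rotation vector about the tool's x, y, z in rad, a list of three; "gripper": the finger opening in m, from 0 to 0.0854. A call has 1 to 8 rows; each row is the pose to reach, as a shift and turn from the pose commanded when the call began, along the tool's axes at that moment; what a row does not reach only later rows make up. A row lasts 1/10 s, in which the tool goes at most 50 mm and 8.59 degrees, less where a joint would pass 70% of its speed; a pose out of reach is approached as far as the arm can. A call with a gripper value outside its range is refused whole. The fingers move at their own pace and stop on an object; "squeeze" is the grip in N (left out, the last holds). Time passes only in rows, so rows that repeat a pose let the fingers close. It gives the time, the measured TCP pose, the force and the opening at its end, in the units of the state.
- sense(): the state, without advancing time (a new reading comes with each control period).
- camera(name): name is "scene" or "top" or "wrist"; returns the picture (384x512x3 uint8, red, green, blue); there is no depth.
- camera_info(name): a dict with "vfov" (degrees; the focal length in pixels is half the picture's height over the tangent of half this angle, whatever the lens; pixels are square), "cx", "cy" (the principal point, pixels), "dist" ([k1, k2, p1, p2, k3] as OpenCV has them; the pictures are not rectified), "xyz" and "rotation" of the camera in the world. Camera axes: x right, y down, z forward; pixel columns grow to the right and rows downward; lengths in m; the calibration is good to about 2 mm. A picture is of the moment at which its call begins: read the wrist's pose just before it. camera_info takes no time and is no camera call; for the wrist camera it gives the pose at the moment of the call.
- job_done(): hands the job in, once; it reports no verdict.
The state is a dict: "time": time; "joints": joint angles; "dq": joint speeds; "joint_torque": joint torques, N m; "tool_pos": TCP position; "tool_rot": TCP orientation; "force": force on the tool from outside, world axes, zero at the start; "moment": the same for the moment, N m; "opening": finger opening in m.
Only numpy, scipy, OpenCV 4.12 (cv2) and the standard library are available. Lean on these libraries where they do the work, as an engineer would, in place of code of your own. Each camera call takes 0.05 s, during which the arm holds its last target. There are 200 camera calls.

## Task

Pick up the orange-lidded sample canister by the tab on top of its snap hook, press the hook's sprung gate open against the red steel eye of the blue-collared stand so that the eye's front bar goes inside the hook and the gate snaps shut behind it. Then tug it back towards the eye's open front, away from the post, so that the eye visibly gives a millimetre or two, to prove that it has caught, and leave the canister hanging still from the eye with the gate shut. Be gentle with the eye: never press or pull on it with more than 12 N, and leave the other things on the bench where they are.

Things in the scene. Friction and masses are not known exactly. Their poses are not given: they have to be found in the camera images.
- canister: The thing to hang, 110 to 220 g: bare metal pot 44 mm across with orange lid, 50 mm high in all, standing upright, a rigid orange snap hook upright on its lid. Origin: centre of underside, z up. The hook (8 mm round bar) lies in the x-z plane, gate on the +x side: it is clipped on by moving along its own +x. Spine at the back, inner face x = -11 mm. 152 mm high in all.
- tab (a point): Centre of the orange grip tab on top of the hook, at x = 1 mm, 135 mm above the canister's underside. The tab is 24 mm along the canister's x, 10 mm thick along y, and 34 mm high (118 to 152 mm above the underside). Axes as the canister's.
- mouth (a point): Where to press the hook on the bar: on the gate at x = 16 mm, 89 mm above the canister's underside. Gate: upright steel rod 6 mm thick, hinged at its foot (58 mm up), tip 97 mm up. Nose above it: x = 16 mm, 8 mm thick, ends 100 mm up. The bar touches the gate at x = 23 mm and clears the nose at x = 7 mm or less; fully open gate stops it hard 22 mm behind first touch.
- arch (a point): Where the bar's centre seats, under the arch's shallow inner peak: x = 1 mm, 107 mm above the canister's underside. With the bar pressed in past the nose, lower the hook 18 mm: the bar slides up past the gate's tip into the arch and the gate springs shut under it. Ease it up 3 mm (the peak can wedge) and pull back: the bar bears on the nose's inner face (x = 12 mm).
- gate (a joint): Angle of the orange canister's gate, rad: 0 shut, growing as it is pressed inwards (towards the canister's -x), 0.66 fully open, 0.5 to 0.6 when the bar is past the nose. Sprung shut: pressed at the mouth height it takes about 2.5 N to start and 5 N at 0.6 rad. It cannot open outwards.
- stand: Stand bolted to the bench: dark base plate 130 x 110 x 12 mm, post 20 mm across, 190 mm high, blue collar 32 mm cube. Origin: on the post axis at bench level, z up; its -x points to the eye. A level telescopic arm at 170 mm carries the red steel eye. Clip on by moving along the stand's +x, the canister's x axis along the stand's x, at y = 0. Hung, the canister's underside is 63 mm up.
- eye_mid (a point): NOMINAL middle of the eye's front bar: 115 mm in front of the post axis, 170 mm up. Eye: level closed red loop of 8 mm round bar; front bar along the stand's y, straight for 40 mm; open for 38 mm behind it. The arm was left anywhere up to 20 mm further out or in along the stand's x; this point does NOT follow it: find the bar by touch. Height and y are true. The arm stays put in use.
- eye (a joint): Deflection of the sprung eye along the stand's x, in m: 0 at rest, positive pressed towards the post, negative pulled out away from it; 10 mm either way to the stops, 4 N per mm. It tells nothing of the arm's setting. Vertically the eye does not give.
- spare: Bystander: the same canister and hook with a blue lid and blue hook, 152 mm high, loose; origin centre of its underside.
- dropper: Bystander: white dropper bottle 34 mm across, 85 mm high, loose; origin centre of its underside.
- slidebox: Bystander: green slide box 85 x 60 x 30 mm, loose; origin centre of its underside.
There are look-alikes about, which are no part of the job. What is meant by the canister is not green, and is the smaller of those in its own colour.

How it is judged:
On the way, in this order (a step that is already met when the one before it is completed fails the run):
1. the orange canister is lifted off the bench (height (world z) of canister above 0.03 m and contact force between canister and stand below 0.2 N), for 0.2 s.
2. its gate is pressed open against the eye (value of joint gate above 0.3 rad and contact force between canister and stand above 1 N), for 0.1 s.
3. with the gate shut again, the caught hook pulls the eye out by about a millimetre, the fingers not touching the stand (value of joint gate below 0.1 rad and value of joint eye below -0.0008 m and contact force between canister and stand above 1.5 N and contact force between each of the arm, the fingers and stand below 0.3 N), for 0.1 s.
At the end, for the whole second after the job is handed in: The orange canister hangs from the eye alone: gate shut (under 0.08 rad), underside 55 to 71 mm above the bench, upright within 0.3 rad, within 25 mm of the middle of the eye sideways and 80 to 150 mm in front of the post axis, its weight on the eye, slower than 40 mm/s (value of joint gate below 0.08 rad and height (world z) of canister between 0.055 and 0.071 m and angle between canister's own z axis and vertical below 0.3 rad and y of canister in the frame of stand between -0.025 and 0.025 m and x of canister in the frame of stand between -0.15 and -0.08 m and contact force between canister and stand above 0.4 N and linear speed of canister below 0.04 m/s); the robot touches nothing.
It fails at once if the canister and the stand press or pull on each other with more than 12 N (contact force between canister and stand above 12 N).
It fails at once if the robot presses on the stand with more than 12 N (contact force between any of the fingers, the arm and stand above 12 N).
It fails at once if the blue canister is moved more than 20 mm (distance of spare from where it was at the start of the episode above 0.02 m).
It fails at once if the dropper bottle is moved more than 20 mm (distance of dropper from where it was at the start of the episode above 0.02 m).
It fails at once if the slide box is moved more than 20 mm (distance of slidebox from where it was at the start of the episode above 0.02 m).
It also fails if it takes over 64 s, if anything falls off the work surface, if the arm or the gripper's body presses on something with over 40 N, if the wrist force passes 120 N, or if a joint passes its speed limit or range.

## Working session

There is one attempt and no reset: what is moved stays moved. The work goes in short steps, Python scripts to look and compute and a tool call to move; the robot and the scene stay as the last step left them, time stands still between calls to the robot, and variables do not carry over. Pictures are saved under pics/ and viewed, about 8 in all and at most 12, crops included, and the job is handed in when it is done.

Besides the shell and the picture viewer there is one more tool, called after "Call:" by a JSON object that holds its "method" and its "body", one argument or row to a line. step_arm: Moves the arm, as the interface text tells. Its arguments: {"type":"object","properties":{"commands":{"type":"array"},"squeeze":{"type":"number"}},"required":["commands"]}

```bash
ls; mkdir -p pics; python3 - <<'E'
from workcell import *
import cv2,numpy as np
ims=[]
for n in("scene","top"):
    im=camera(n);cv2.imwrite(f"pics/{n}0.png",im[:,:,::-1]);ims.append(im)
    print(n,camera_info(n))
print(sense())
cv2.imwrite("pics/both.png",cv2.resize(np.vstack([ims[0]]),None,fx=1.5,fy=1.5)[:,:,::-1])
E
```

```text
pics
scene {'vfov': 46.3848280025572, 'cx': 263.8237842513556, 'cy': 192.70410124097276, 'dist': array([-0.18046686,  0.        ,  0.        ,  0.        ,  0.        ]), 'xyz': array([ 1.37169295, -0.28082976,  0.74431774]), 'rotation': array([-0.37619681,  0.72865582,  0.51202396, -0.2556719 ])}
top {'vfov': 56.54508347340812, 'cx': 257.0925547148147, 'cy': 193.01919334624293, 'dist': array([-0.00608799,  0.        ,  0.        ,  0.        ,  0.        ]), 'xyz': array([0.5276057 , 0.02309253, 1.08549937]), 'rotation': array([ 0.010341  , -0.69743973,  0.71637342, -0.01673347])}
{'time': 0.1, 'joints': array([-1.32579423e+00,  4.86485221e-02,  9.77304916e-02,  1.62202618e+00,
        2.11606671e-05,  1.44300589e+00]), 'dq': array([ 0.00073831, -0.00175892,  0.0029754 ,  0.00073085, -0.00013286,
        0.00167824]), 'joint_torque': array([ 3.72374037e-03, -3.39851546e+01,  3.20935464e+01,  1.57882663e-02,
        3.09505663e-05, -2.68981807e-06]), 'tool_pos': array([ 0.19108651, -0.48843468,  0.25523679]), 'tool_rot': array([-7.21516524e-04,  8.25898293e-01, -5.63818106e-01, -7.95538130e-04]), 'force': array([ 0.08308239, -1.0217525 ,  0.30050799]), 'moment': array([-0.03793333,  0.02436474, -0.08067177]), 'opening': 0.08526457654385869}
```

View pics/both.png

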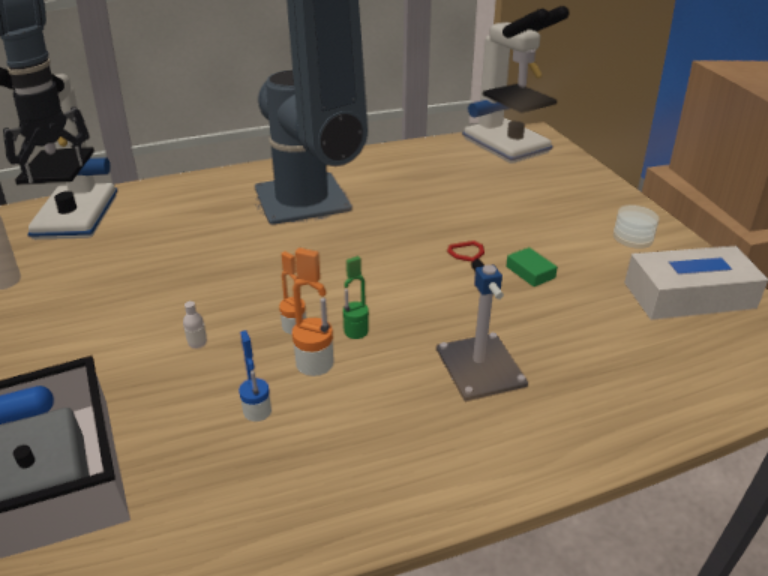

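View pics/top0.png

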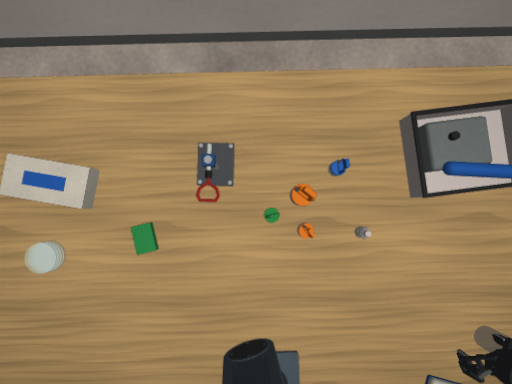

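Candidates in the top view: small orange (306,231), large orange look-alike (303,195), green (272,214) and blue spare (340,167). The smaller orange at (306,231) fits the description. I'll crop it to check and measure it.

```bash
cat > h.py <<'E'
import numpy as np,cv2
from workcell import *
from scipy.spatial.transform import Rotation as R
def cam(n,info=None):
    i=info or camera_info(n); f=192/np.tan(np.radians(i['vfov']/2))
    K=np.array([[f,0,i['cx']],[0,f,i['cy']],[0,0,1.]])
    return K,np.array(i['dist']),np.array(i['xyz']),R.from_quat(np.roll(i['rotation'],-1))
def ray(c,uv):
    K,d,o,r=c; p=cv2.undistortPoints(np.array(uv,float).reshape(-1,1,2),K,d).reshape(-1,2)
    return o,r.apply(np.c_[p,np.ones(len(p))])
def onz(c,uv,z):
    o,v=ray(c,uv); return o+v*((z-o[2])/v[:,2])[:,None]
def proj(c,P):
    K,d,o,r=c; q=r.inv().apply(np.atleast_2d(P)-o)
    return cv2.projectPoints(q,np.zeros(3),np.zeros(3),K,d)[0].reshape(-1,2)
def tri(c1,u1,c2,u2):
    o1,v1=ray(c1,[u1]);o2,v2=ray(c2,[u2]);v1=v1[0];v2=v2[0]
    s=np.linalg.lstsq(np.c_[v1,-v2],o2-o1,rcond=None)[0]
    a=o1+s[0]*v1;b=o2+s[1]*v2; return (a+b)/2,np.linalg.norm(a-b)
def rd(n): return cv2.imread(f'pics/{n}.png')
def snap(n,name):
    i=camera_info(n); s=sense(); im=camera(n)[:,:,::-1].copy(); cv2.imwrite(f'pics/{name}.png',im); 
    import pickle; pickle.dump((i,s),open(f'pics/{name}.pkl','wb')); return im,cam(n,i),s
E
python3 - <<'E'
from h import *
t=rd('top0');s=rd('scene0');T=cam('top');S=cam('scene')
for uv,z in(((306,231),.13),((303,195),.15),((340,167),.13),((272,214),.13),((364,232),.085),((144,238),.03)): print(uv,onz(T,[uv],z))
# red eye
for im,c in((t,T),(s,S)):
    h=cv2.cvtColor(im,cv2.COLOR_BGR2HSV); m=((h[...,0]<5)|(h[...,0]>174))&(h[...,1]>150)&(h[...,2]>60)
    n,l,st,ce=cv2.connectedComponentsWithStats(m.astype(np.uint8))
    for k in range(1,n):
        if st[k,4]>15: print(st[k],ce[k])
# orange small at top view
a=cv2.resize(t[140:260,190:390],None,fx=4,fy=4,interpolation=cv2.INTER_CUBIC)
b=cv2.resize(s[150:280,150:362],None,fx=3.77,fy=3.77,interpolation=cv2.INTER_CUBIC)[:,:800]
cv2.imwrite('pics/a.png',a); 
print(onz(T,[(208,159)],.19),onz(T,[(216,163)],.012), onz(T,[(207,202)],.17),onz(T,[(200,146),(232,145),(231,183),(199,184)],.012))
cv2.imwrite('pics/crop1.png',np.vstack([cv2.resize(a,(500,300)),cv2.resize(b,(500,300))]))
E
```

```text
(306, 231) [[ 0.4591201  -0.11390871  0.13      ]]
(303, 195) [[ 0.55492001 -0.10618264  0.15      ]]
(340, 167) [[ 0.62823329 -0.21108166  0.13      ]]
(272, 214) [[ 0.50691704 -0.02437129  0.13      ]]
(364, 232) [[ 0.44857813 -0.28297241  0.085     ]]
(144, 238) [[0.44451693 0.34882415 0.03      ]]
[197 178  22  23 132] [207.35606061 190.81818182]
[299 161  24  13 119] [310.59663866 167.04201681]
[[0.6507524  0.13575592 0.19      ]] [[0.66248686 0.13430913 0.012     ]] [[0.54296988 0.14322083 0.17      ]] [[0.71530523 0.18144388 0.012     ]
 [0.71586544 0.08476409 0.012     ]
 [0.60086803 0.09055538 0.012     ]
 [0.60039675 0.18682434 0.012     ]]
```

View pics/crop1.png

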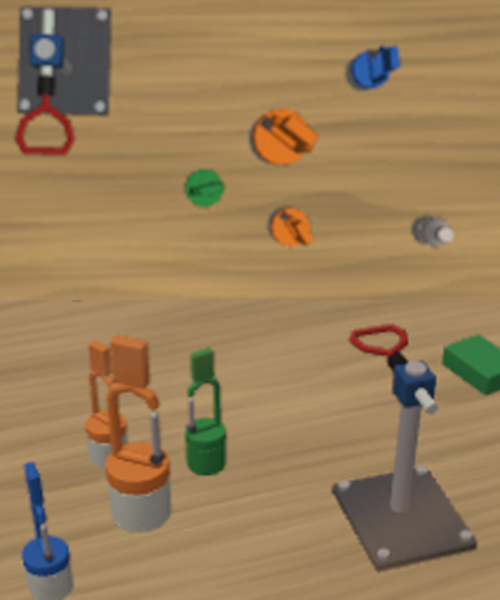

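Small orange canister confirmed, beside and behind the big one: its tab is at about (306,231) in the top view. The stand's yaw is about -3°, with the eye facing the robot. I'll go look at the canister with the wrist camera.

```bash
cat >> h.py <<'E'
def rel(s,target,yaw=None):
    """shift in tool axes to world target (TCP); dr to point down with tool x at world yaw"""
    r=R.from_quat(np.roll(s['tool_rot'],-1)); print('tcp',s['tool_pos'].round(4),'toolx yaw',np.degrees(np.arctan2(*r.as_matrix()[1::-1,0])).round(2))
    print('travel',r.inv().apply(np.array(target)-s['tool_pos']).round(4))
    if yaw is not None:
        y=np.radians(yaw); x=np.array([np.cos(y),np.sin(y),0]);z=np.array([0,0,-1.])
        D=R.from_matrix(np.c_[x,np.cross(z,x),z]); print('dr',(r.inv()*D).as_rotvec().round(4))
E
python3 - <<'E'
from h import *
s=sense();i=camera_info('wrist');r=R.from_quat(np.roll(s['tool_rot'],-1))
print(i, 'cam in tool',r.inv().apply(i['xyz']-s['tool_pos']))
rel(s,[.44,-.118,.32],90);rel(s,[.44,-.118,.32],-90)
E
```

```text
{'vfov': 65.86740374538188, 'cx': 260.43222101252536, 'cy': 189.3148091067511, 'dist': array([0.02556165, 0.        , 0.        , 0.        , 0.        ]), 'xyz': array([ 0.26215004, -0.45991503,  0.3714653 ]), 'rotation': array([ 0.12530436,  0.8164597 , -0.55700007, -0.08627461])} cam in tool [-0.00092543 -0.07660406 -0.11620423]
tcp [ 0.1911 -0.4884  0.2552] toolx yaw -68.64
travel [-0.2545 -0.3668 -0.0641]
dr [-3.0000e-03  1.0000e-04 -2.7688e+00]
tcp [ 0.1911 -0.4884  0.2552] toolx yaw -68.64
travel [-0.2545 -0.3668 -0.0641]
dr [1.000e-04 2.200e-03 3.728e-01]
```

Call:
{"method": "step_arm", "body": {
  "commands": [
    {"travel":[-0.03,-0.04,-0.04],"dr":[0,0,0.1]},
    {"travel":[-0.06,-0.08,-0.045],"dr":[0,0,0.2]},
    {"travel":[-0.09,-0.12,-0.045],"dr":[0,0,0.3]},
    {"travel":[-0.12,-0.16,-0.045],"dr":[0,0,0.373]},
    {"travel":[-0.15,-0.2,-0.045],"dr":[0,0,0.373]},
    {"travel":[-0.18,-0.24,-0.045],"dr":[0,0,0.373]},
    {"travel":[-0.21,-0.28,-0.045],"dr":[0,0,0.373]},
    {"travel":[-0.24,-0.32,-0.045],"dr":[0,0,0.373]}
  ]
}}

```text
$.commands[0]: bad value
```

Call:
{"method": "step_arm", "body": {
  "commands": [
    {"travel":[0,0,0],"dr":[0,0,0]},
    {"travel":[0,0,0],"dr":[0,0,0]},
    {"travel":[0,0,0],"dr":[0,0,0]}
  ]
}}

```text
$.commands[0]: bad value
```

```bash
python3 - <<'E'
from h import *
im,c,s=snap('wrist','w1'); print(s['time'],s['tool_pos'],s['force'],c[2])
print(proj(c,[.459,-.114,.13]),proj(c,[.459,-.114,0]))
rel(s,[.42,-.115,.3],-90)
E
```

```text
0.1 [ 0.19108651 -0.48843468  0.25523679] [ 0.08308239 -1.0217525   0.30050799] [ 0.26215004 -0.45991503  0.3714653 ]
[[-422.32382831 -815.12948757]] [[ -46.86227068 -311.1511147 ]]
tcp [ 0.1911 -0.4884  0.2552] toolx yaw -68.64
travel [-0.2645 -0.3492 -0.0441]
dr [1.000e-04 2.200e-03 3.728e-01]
```

View pics/w1.png

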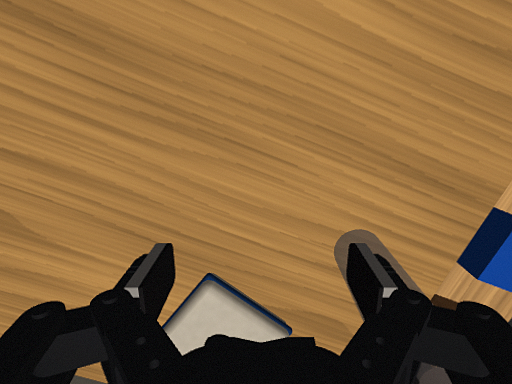

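The move was refused because the rows need a gripper value. The picture shows only the empty bench at the start pose.

Call:
{"method": "step_arm", "body": {
  "commands": [
    {"travel":[-0.03,-0.04,-0.04],"dr":[0,0,0.1],"gripper":0.085},
    {"travel":[-0.06,-0.08,-0.045],"dr":[0,0,0.2],"gripper":0.085},
    {"travel":[-0.09,-0.12,-0.045],"dr":[0,0,0.3],"gripper":0.085},
    {"travel":[-0.12,-0.16,-0.045],"dr":[0,0,0.373],"gripper":0.085},
    {"travel":[-0.15,-0.2,-0.045],"dr":[0,0,0.373],"gripper":0.085},
    {"travel":[-0.18,-0.24,-0.045],"dr":[0,0,0.373],"gripper":0.085},
    {"travel":[-0.21,-0.28,-0.045],"dr":[0,0,0.373],"gripper":0.085},
    {"travel":[-0.24,-0.32,-0.045],"dr":[0,0,0.373],"gripper":0.085}
  ]
}}

```text
time: 0.95
tool_pos: [0.3959, -0.1574, 0.3012]
tool_rot: [0.0, -0.707, 0.707, -0.0]
force: [0.8, -0.8, -0.0]
opening: 0.0854
```

Call:
{"method": "step_arm", "body": {
  "commands": [
    {"travel":[0,0,0],"dr":[0,0,0],"gripper":0.085},
    {"travel":[0,0,0],"dr":[0,0,0],"gripper":0.085},
    {"travel":[0,0,0],"dr":[0,0,0],"gripper":0.085}
  ]
}}

```text
time: 1.25
tool_pos: [0.395, -0.1598, 0.301]
tool_rot: [-0.0, -0.707, 0.707, 0.0]
force: [-0.2, -0.8, -0.6]
opening: 0.0849
```

```bash
python3 - <<'E'
from h import *
im,c,s=snap('wrist','w2'); print(s['time'],s['tool_pos'],s['force'],c[2])
print(proj(c,[.459,-.114,.13]),proj(c,[.459,-.114,0]))
rel(s,[.42,-.115,.3],-90)
E
```

```text
1.25 [ 0.3949889  -0.15983219  0.30103724] [-0.15462688 -0.84894748 -0.64933809] [ 0.47139381 -0.15917735  0.41722037]
[[211.82072899 109.30996301]] [[226.75393996 105.02002589]]
tcp [ 0.395  -0.1598  0.301 ] toolx yaw -90.05
travel [-0.0449 -0.025   0.001 ]
dr [ 0.0008 -0.0002 -0.0009]
```

View pics/w2.png

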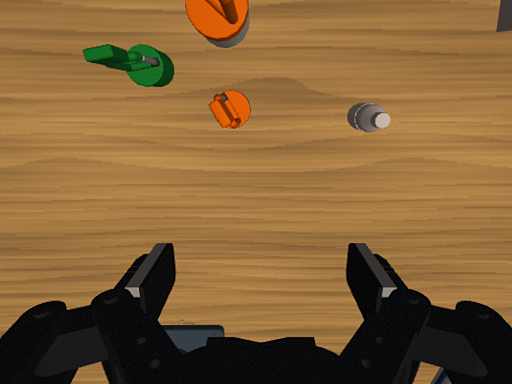

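Small orange canister at (230,108), large orange at (217,15) and green at (150,65). I'll enlarge the target.

```bash
python3 - <<'E'
from h import *
im=rd('w2'); cv2.imwrite('pics/w2c.png',cv2.resize(im[80:140,195:265],None,fx=10,fy=10,interpolation=cv2.INTER_CUBIC))
E
```

```text
(no output)
```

View pics/w2c.png

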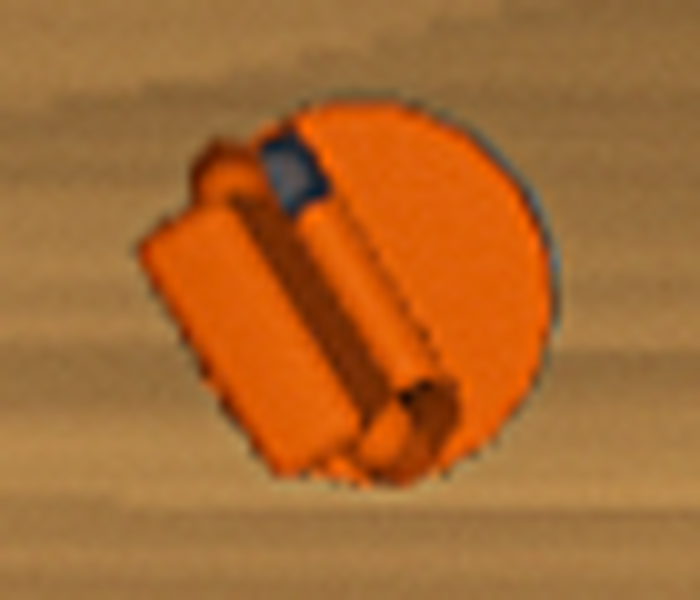

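```bash
python3 - <<'E'
from h import *
import pickle
i,s=pickle.load(open('pics/w2.pkl','rb'));c=cam('wrist',i)
f=lambda p:(np.array(p,float)+.5)/10-.5+[195,80]
A,B,C,D=onz(c,f([(145,250),(230,205),(358,415),(280,472)]),.152)
print(np.linalg.norm(B-A),np.linalg.norm(C-D),np.linalg.norm(B-C),np.linalg.norm(A-D))
v=(B-C)+(A-D);yaw=np.arctan2(v[1],v[0]);m=(A+B+C+D)/4;print('tab',m,'yaw',np.degrees(yaw))
print('origin from tab',m[:2]-.001*np.array([np.cos(yaw),np.sin(yaw)]))
# lid circle fit at z=.05
L=onz(c,f([(300,115),(370,98),(440,118),(500,170),(545,230),(552,290),(540,360),(480,445)]),.05)[:,:2]
q=np.linalg.lstsq(np.c_[2*L,np.ones(len(L))],(L**2).sum(1),rcond=None)[0];print('lid',q[:2],np.sqrt(q[2]+q[0]**2+q[1]**2))
h=onz(c,f([(295,165)]),.058);print('gatefoot dist',h, np.degrees(np.arctan2(h[0,1]-q[1],h[0,0]-q[0])),np.hypot(h[0,1]-q[1],h[0,0]-q[0]))
# wider view: stand in wrist? top view eye direction
y=np.degrees(yaw)
for k in(y-90,y+90): rel(sense(),[m[0],m[1],.145],k)
E
```

```text
0.008322777086331175 0.008540872189232433 0.020322770865703447 0.021579737619946315
tab [ 0.45668858 -0.12431478  0.152     ] yaw 30.366208301147523
origin from tab [ 0.45582577 -0.1248203 ]
lid [ 0.45600347 -0.12500253] 0.02171991073844035
gatefoot dist [[ 0.47062958 -0.11752578  0.058     ]] 27.075746470002155 0.01642634744853686
tcp [ 0.3948 -0.1603  0.3011] toolx yaw -90.12
travel [-0.0361 -0.0619  0.1561]
dr [ 0.0006  0.     -0.5322]
tcp [ 0.3948 -0.1603  0.3011] toolx yaw -90.12
travel [-0.0361 -0.0619  0.1561]
dr [ 1.0000e-04 -8.0000e-04  2.6094e+00]
```

Measurements agree: tab at (0.4567,-0.1244), yaw about 30°, and the lid circle radius of 21.7 mm fits 22. Approaching.

Call:
{"method": "step_arm", "body": {
  "commands": [
    {"travel":[-0.009,-0.015,0.02],"dr":[0,0,-0.14],"gripper":0.06},
    {"travel":[-0.018,-0.031,0.04],"dr":[0,0,-0.28],"gripper":0.06},
    {"travel":[-0.027,-0.046,0.05],"dr":[0,0,-0.42],"gripper":0.06},
    {"travel":[-0.036,-0.062,0.06],"dr":[0,0,-0.525],"gripper":0.06},
    {"travel":[-0.036,-0.062,0.09],"dr":[0,0,-0.525],"gripper":0.06},
    {"travel":[-0.036,-0.062,0.09],"dr":[0,0,-0.525],"gripper":0.06},
    {"travel":[-0.036,-0.062,0.09],"dr":[0,0,-0.525],"gripper":0.06}
  ]
}}

```text
time: 2.0
tool_pos: [0.4563, -0.1244, 0.2109]
tool_rot: [0.0, 0.866, -0.501, -0.001]
force: [0.4, -0.8, 0.7]
opening: 0.0603
```

```bash
python3 - <<'E'
from h import *
im,c,s=snap('wrist','w3'); print(s['time'],s['force'])
rel(s,[.4567,-.1245,.143],29.5-90)
u=proj(c,[[.4567,-.1244,.152]])[0];print(u)
a,b=int(u[1]),int(u[0]); a=max(a,60)
cv2.imwrite('pics/w3c.png',cv2.resize(im[max(0,a-90):a+90,max(0,b-120):b+120],None,fx=3,fy=3,interpolation=cv2.INTER_CUBIC)); print(max(0,a-90),max(0,b-120))
E
```

```text
2.0 [ 0.3571124  -0.75546959  0.73992383]
tcp [ 0.4563 -0.1244  0.2109] toolx yaw -60.1
travel [ 0.0004 -0.0004  0.0679]
dr [0.0015 0.0016 0.007 ]
[262.16116076 220.62898442]
130 142
```

View pics/w3c.png

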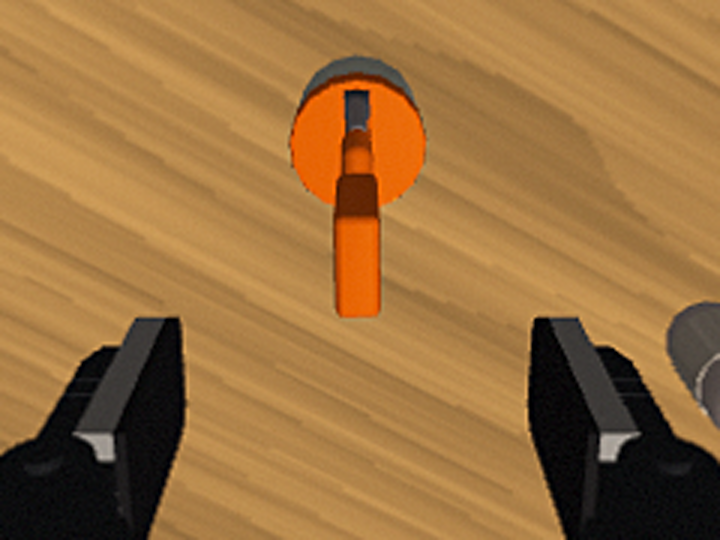

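The tab (357,265 in the crop) is centred between the jaws and square to them. Descending and gripping.

Call:
{"method": "step_arm", "body": {
  "commands": [
    {"travel":[0,0,0.03],"dr":[0,0,0],"gripper":0.06},
    {"travel":[0,0,0.068],"dr":[0,0,0],"gripper":0.06},
    {"travel":[0,0,0.068],"dr":[0,0,0],"gripper":0.06},
    {"travel":[0,0,0.068],"dr":[0,0,0],"gripper":0.03},
    {"travel":[0,0,0.068],"dr":[0,0,0],"gripper":0.0},
    {"travel":[0,0,0.068],"dr":[0,0,0],"gripper":0.0},
    {"travel":[0,0,0.068],"dr":[0,0,0],"gripper":0.0},
    {"travel":[0,0,0.068],"dr":[0,0,0],"gripper":0.0}
  ],
  "squeeze": 60
}}

```text
time: 2.85
tool_pos: [0.4593, -0.124, 0.1463]
tool_rot: [-0.0, 0.866, -0.499, 0.003]
force: [-0.0, -0.2, 6.6]
opening: 0.0091
```

```bash
python3 - <<'E'
from h import *
s=sense(); print(s['time'],s['force'],s['opening'],s['tool_pos'])
E
```

```text
2.85 [-0.01436431 -0.2325349   6.63778454] 0.009130836524819321 [ 0.45927535 -0.1239532   0.14629865]
```

Call:
{"method": "step_arm", "body": {
  "commands": [
    {"travel":[0,0,0],"dr":[0,0,0],"gripper":0.0},
    {"travel":[0,0,0],"dr":[0,0,0],"gripper":0.0},
    {"travel":[0,0,0],"dr":[0,0,0],"gripper":0.0}
  ]
}}

```text
time: 3.15
tool_pos: [0.4592, -0.124, 0.1463]
tool_rot: [-0.0, 0.866, -0.499, 0.003]
force: [0.7, -0.2, 7.1]
opening: 0.0091
```

```bash
python3 - <<'E'
from h import *
im,c,s=snap('wrist','w4'); print(s['time'],s['force'],s['moment'],s['opening'],s['tool_pos'],s['joints'])
cv2.imwrite('pics/w4.png',im)
E
```

```text
3.15 [ 0.73583646 -0.17318391  7.08087171] [ 1.34091422e-01  7.64675745e-02 -5.55871298e-05] 0.009104124102206266 [ 0.45924849 -0.12396367  0.14628382] [-4.04832530e-01 -8.26751605e-02 -2.48319527e-01  1.39949552e+00
  1.32097474e-04  2.21182794e+00]
```

View pics/w4.png

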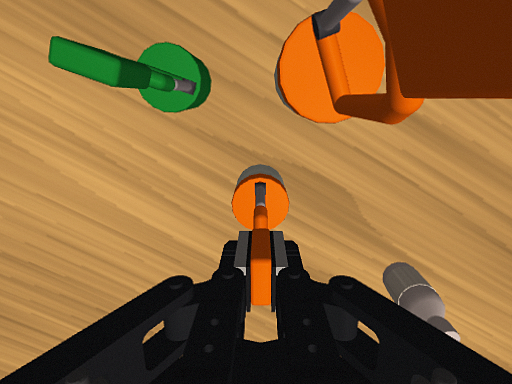

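The tab is held (opening 9.1 mm) and the image shows the pads on it at (262,270). The 7 N upward force fits the pads swinging forward as they close. Lifting.

Call:
{"method": "step_arm", "body": {
  "commands": [
    {"travel":[0,0,-0.02],"dr":[0,0,0],"gripper":0.0},
    {"travel":[0,0,-0.045],"dr":[0,0,0],"gripper":0.0},
    {"travel":[0,0,-0.07],"dr":[0,0,0],"gripper":0.0},
    {"travel":[0,0,-0.1],"dr":[0,0,0],"gripper":0.0},
    {"travel":[0,0,-0.13],"dr":[0,0,0],"gripper":0.0},
    {"travel":[0,0,-0.165],"dr":[0,0,0],"gripper":0.0},
    {"travel":[0,0,-0.165],"dr":[0,0,0],"gripper":0.0},
    {"travel":[0,0,-0.165],"dr":[0,0,0],"gripper":0.0}
  ]
}}

```text
time: 4.0
tool_pos: [0.458, -0.1235, 0.3092]
tool_rot: [-0.0, 0.866, -0.499, 0.001]
force: [-0.7, -0.7, -2.1]
opening: 0.0089
```

```bash
python3 - <<'E'
from h import *
s=sense(); print(s['time'],s['force'],s['moment'],s['opening'],s['joints'])
rel(s,[.40,.143,.31],-93)
E
```

```text
4.0 [-0.72966663 -0.73222925 -2.13601555] [-0.0368164  -0.00751947 -0.00918491] 0.008918706297158022 [-4.04899393e-01 -6.54438241e-02  9.26647752e-02  1.72663134e+00
 -7.19393419e-05  2.21183261e+00]
tcp [ 0.458  -0.1235  0.3092] toolx yaw -59.93
travel [-0.2597 -0.0834 -0.0011]
dr [-0.0018 -0.0014  0.5772]
```

Call:
{"method": "step_arm", "body": {
  "commands": [
    {"travel":[-0.02,-0.007,0],"dr":[0,0,0.08],"gripper":0.0},
    {"travel":[-0.06,-0.02,0],"dr":[0,0,0.17],"gripper":0.0},
    {"travel":[-0.1,-0.033,0],"dr":[0,0,0.26],"gripper":0.0},
    {"travel":[-0.14,-0.046,0],"dr":[0,0,0.36],"gripper":0.0},
    {"travel":[-0.18,-0.059,0],"dr":[0,0,0.46],"gripper":0.0},
    {"travel":[-0.22,-0.071,0],"dr":[0,0,0.54],"gripper":0.0},
    {"travel":[-0.245,-0.079,0],"dr":[0,0,0.577],"gripper":0.0},
    {"travel":[-0.26,-0.083,0],"dr":[0,0,0.577],"gripper":0.0}
  ]
}}

```text
time: 4.8
tool_pos: [0.399, 0.079, 0.3068]
tool_rot: [-0.013, 0.708, -0.706, -0.015]
force: [-0.3, -0.5, -1.8]
opening: 0.0092
```

Call:
{"method": "step_arm", "body": {
  "commands": [
    {"travel":[0,0,0],"dr":[0,0,0],"gripper":0.0},
    {"travel":[0,0,0],"dr":[0,0,0],"gripper":0.0},
    {"travel":[0,0,0],"dr":[0,0,0],"gripper":0.0},
    {"travel":[0,0,0],"dr":[0,0,0],"gripper":0.0}
  ]
}}

```text
time: 5.2
tool_pos: [0.4003, 0.0787, 0.3082]
tool_rot: [-0.014, 0.707, -0.707, -0.015]
force: [-0.2, 0.1, -2.2]
opening: 0.009
```

```bash
python3 - <<'E'
from h import *
im,c,s=snap('wrist','w5'); print(s['time'],s['force'],s['moment'],s['opening'])
rel(s,[.40,.143,.31],-93)
print(proj(c,[[.54,.143,.17],[.651,.136,.19]]))
cv2.imwrite('pics/w5c.png',cv2.resize(im,None,fx=1.5,fy=1.5,interpolation=cv2.INTER_CUBIC))
E
```

```text
5.2 [-0.16400522  0.07809066 -2.19425028] [-0.07940194 -0.01437408 -0.02134258] 0.008997629444149285
tcp [0.4003 0.0787 0.3082] toolx yaw -89.93
travel [-0.0643  0.0002  0.0008]
dr [0.0022 0.0404 0.0536]
[[ 183.48632559    6.11909449]
 [ 167.55810991 -238.79104901]]
```

View pics/w5c.png

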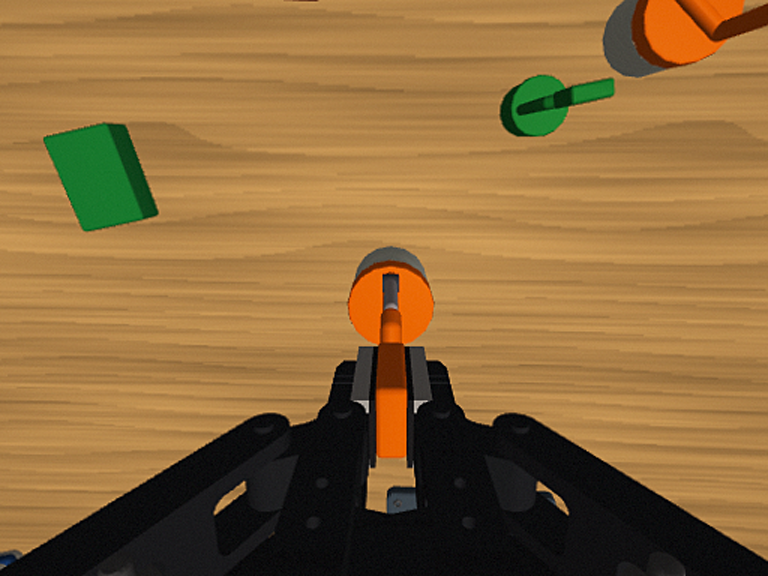

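The canister hangs true in the grip (crop 390,300). The move came up short in y and has a slight tilt, so I'll correct that and back off to bring the red eye into view.

Call:
{"method": "step_arm", "body": {
  "commands": [
    {"travel":[-0.015,0.012,0],"dr":[0,0.01,0.015],"gripper":0.0},
    {"travel":[-0.03,0.025,0],"dr":[0,0.02,0.03],"gripper":0.0},
    {"travel":[-0.045,0.037,0],"dr":[0,0.03,0.045],"gripper":0.0},
    {"travel":[-0.064,0.05,0],"dr":[0.002,0.04,0.054],"gripper":0.0},
    {"travel":[-0.064,0.05,0],"dr":[0.002,0.04,0.054],"gripper":0.0},
    {"travel":[-0.064,0.05,0],"dr":[0.002,0.04,0.054],"gripper":0.0},
    {"travel":[-0.064,0.05,0],"dr":[0.002,0.04,0.054],"gripper":0.0},
    {"travel":[-0.064,0.05,0],"dr":[0.002,0.04,0.054],"gripper":0.0}
  ]
}}

```text
time: 6.05
tool_pos: [0.3498, 0.0775, 0.3108]
tool_rot: [0.014, -0.706, 0.708, 0.015]
force: [0.2, -0.1, -1.3]
opening: 0.0085
```

```bash
cat > eye.py <<'E'
from h import *
def red(im):
    h=cv2.cvtColor(im,cv2.COLOR_BGR2HSV); return (((h[...,0]<4)|(h[...,0]>172))&(h[...,1]>140)&(h[...,2]>40)).astype(np.uint8)
def comps(m,amin=60):
    n,l,st,ce=cv2.connectedComponentsWithStats(m); return [(k,st[k]) for k in range(1,n) if st[k,4]>amin],l
E
python3 - <<'E'
from eye import *
im,c,s=snap('wrist','w6'); print(s['time'],s['force'],s['moment'],s['opening'])
rel(s,[.36,.143,.31],-93)
m=red(im); m[150:]=0; cs,l=comps(m)
for k,st in cs: print(k,st)
k=max(cs,key=lambda a:a[1][4])[0]
ys,xs=np.where(l==k)
# lower edge of loop per column (front bar) : bottom run
P=[]
for x in range(xs.min(),xs.max()+1):
    col=ys[xs==x]; b=col.max(); r=b
    while r-1 in col: r-=1
    P.append((x,(b+r)/2,b-r+1))
P=np.array(P); W=onz(c,P[:,:2],.17)
for p,w in list(zip(P,W))[::4]: print(p,w.round(4))
E
```

```text
6.05 [ 0.19111173 -0.14896049 -1.31179642] [-0.09864439  0.03593146  0.01084538] 0.008482466195497251
tcp [0.3498 0.0775 0.3108] toolx yaw -90.19
travel [-0.0655 -0.01    0.0035]
dr [0.0022 0.0415 0.0491]Traceback (most recent call last):
  File "<stdin>", line 6, in <module>
ValueError: max() iterable argument is empty
```

The wrist joint is at its limit: with this grasp, j6 = 90° + 93° + j1 goes past 180° at the stand. I'll set the canister down in free space and regrip with a half turn.

```bash
python3 - <<'E'
from h import *
s=sense();print(s['joints'],s['tool_rot'])
rel(s,[.38,-.03,.30],-80)
E
```

```text
[-0.00427443 -0.36326985 -0.15262748  1.7829022   0.04151522  3.1406039 ] [ 0.01419941 -0.70578114  0.70812544  0.01515679]
tcp [0.3498 0.0775 0.3108] toolx yaw -90.19
travel [ 0.1077 -0.0306  0.0063]
dr [-0.0023  0.0415 -0.1778]
```

Call:
{"method": "step_arm", "body": {
  "commands": [
    {"travel":[0.02,-0.006,0.001],"dr":[0,0.01,-0.04],"gripper":0.0},
    {"travel":[0.05,-0.015,0.003],"dr":[0,0.02,-0.08],"gripper":0.0},
    {"travel":[0.08,-0.023,0.005],"dr":[0,0.03,-0.13],"gripper":0.0},
    {"travel":[0.108,-0.031,0.006],"dr":[-0.002,0.0415,-0.178],"gripper":0.0},
    {"travel":[0.108,-0.031,0.006],"dr":[-0.002,0.0415,-0.178],"gripper":0.0},
    {"travel":[0.108,-0.031,0.006],"dr":[-0.002,0.0415,-0.178],"gripper":0.0},
    {"travel":[0.108,-0.031,0.006],"dr":[-0.002,0.0415,-0.178],"gripper":0.0}
  ]
}}

```text
time: 6.8
tool_pos: [0.3802, -0.0298, 0.3005]
tool_rot: [-0.0, 0.766, -0.643, -0.0]
force: [-0.1, 0.2, -2.3]
opening: 0.0088
```

```bash
python3 - <<'E'
from h import *
s=sense();print(s['joints'],s['tool_rot'],s['force'])
rel(s,[.38,-.03,.148],-80)
E
```

```text
[-2.55146915e-01 -3.05844613e-01 -1.30657238e-01  1.74588873e+00
  7.43252002e-04  2.71151412e+00] [-3.56133214e-04  7.66172524e-01 -6.42634828e-01 -1.16318652e-04] [-0.10774558  0.23045989 -2.32239762]
tcp [ 0.3802 -0.0298  0.3005] toolx yaw -79.98
travel [0.0003 0.0003 0.1525]
dr [-0.0004  0.0006  0.0004]
```

Call:
{"method": "step_arm", "body": {
  "commands": [
    {"travel":[0,0,0.04],"dr":[0,0,0],"gripper":0.0},
    {"travel":[0,0,0.08],"dr":[0,0,0],"gripper":0.0},
    {"travel":[0,0,0.12],"dr":[0,0,0],"gripper":0.0},
    {"travel":[0,0,0.14],"dr":[0,0,0],"gripper":0.0},
    {"travel":[0,0,0.148],"dr":[0,0,0],"gripper":0.0},
    {"travel":[0,0,0.151],"dr":[0,0,0],"gripper":0.0},
    {"travel":[0,0,0.153],"dr":[0,0,0],"gripper":0.0},
    {"travel":[0,0,0.154],"dr":[0,0,0],"gripper":0.0}
  ]
}}

```text
time: 7.6
tool_pos: [0.3814, -0.0304, 0.148]
tool_rot: [-0.001, 0.766, -0.643, 0.002]
force: [0.2, -0.2, -1.6]
opening: 0.0093
```

Call:
{"method": "step_arm", "body": {
  "commands": [
    {"travel":[0,0,0.001],"dr":[0,0,0],"gripper":0.0},
    {"travel":[0,0,0.002],"dr":[0,0,0],"gripper":0.0}
  ]
}}

```text
time: 7.8
tool_pos: [0.3814, -0.0305, 0.1463]
tool_rot: [-0.001, 0.766, -0.643, 0.002]
force: [-2.4, 0.7, 8.9]
opening: 0.0092
```

Bench touched with TCP at 146 mm, which matches the grasp height. Ease, release, rise and turn round.

Call:
{"method": "step_arm", "body": {
  "commands": [
    {"travel":[0,0,-0.002],"dr":[0,0,0],"gripper":0.0},
    {"travel":[0,0,-0.002],"dr":[0,0,0],"gripper":0.02},
    {"travel":[0,0,-0.002],"dr":[0,0,0],"gripper":0.06},
    {"travel":[0,0,-0.002],"dr":[0,0,0],"gripper":0.06},
    {"travel":[0,0,-0.002],"dr":[0,0,0],"gripper":0.06},
    {"travel":[0,0,-0.03],"dr":[0,0,0],"gripper":0.06},
    {"travel":[0,0,-0.07],"dr":[0,0,0],"gripper":0.06},
    {"travel":[0,0,-0.1],"dr":[0,0,0],"gripper":0.06}
  ]
}}

```text
time: 8.6
tool_pos: [0.3803, -0.0303, 0.2461]
tool_rot: [-0.0, 0.766, -0.643, 0.001]
force: [0.0, -0.3, 0.2]
opening: 0.0601
```

Call:
{"method": "step_arm", "body": {
  "commands": [
    {"travel":[0,0,0],"dr":[0,0,-0.14],"gripper":0.06},
    {"travel":[0,0,0],"dr":[0,0,-0.28],"gripper":0.06},
    {"travel":[0,0,0],"dr":[0,0,-0.42],"gripper":0.06},
    {"travel":[0,0,0],"dr":[0,0,-0.56],"gripper":0.06},
    {"travel":[0,0,0],"dr":[0,0,-0.7],"gripper":0.06},
    {"travel":[0,0,0],"dr":[0,0,-0.84],"gripper":0.06},
    {"travel":[0,0,0],"dr":[0,0,-0.98],"gripper":0.06},
    {"travel":[0,0,0],"dr":[0,0,-1.12],"gripper":0.06}
  ]
}}

```text
time: 9.4
tool_pos: [0.3802, -0.0303, 0.2443]
tool_rot: [-0.0, 0.991, -0.135, 0.0]
force: [-0.1, 0.6, 0.8]
opening: 0.0604
```

Call:
{"method": "step_arm", "body": {
  "commands": [
    {"travel":[0,0,0],"dr":[0,0,-0.14],"gripper":0.06},
    {"travel":[0,0,0],"dr":[0,0,-0.28],"gripper":0.06},
    {"travel":[0,0,0],"dr":[0,0,-0.42],"gripper":0.06},
    {"travel":[0,0,0],"dr":[0,0,-0.56],"gripper":0.06},
    {"travel":[0,0,0],"dr":[0,0,-0.7],"gripper":0.06},
    {"travel":[0,0,0],"dr":[0,0,-0.84],"gripper":0.06},
    {"travel":[0,0,0],"dr":[0,0,-0.98],"gripper":0.06},
    {"travel":[0,0,0],"dr":[0,0,-1.12],"gripper":0.06}
  ]
}}

```text
time: 10.2
tool_pos: [0.3802, -0.0303, 0.2443]
tool_rot: [0.0, 0.911, 0.412, 0.0]
force: [0.4, 0.1, -0.8]
opening: 0.0599
```

Call:
{"method": "step_arm", "body": {
  "commands": [
    {"travel":[0,0,0],"dr":[0,0,-0.14],"gripper":0.06},
    {"travel":[0,0,0],"dr":[0,0,-0.28],"gripper":0.06},
    {"travel":[0,0,0],"dr":[0,0,-0.42],"gripper":0.06},
    {"travel":[0,0,0],"dr":[0,0,-0.56],"gripper":0.06},
    {"travel":[0,0,0],"dr":[0,0,-0.7],"gripper":0.06},
    {"travel":[0,0,0],"dr":[0,0,-0.84],"gripper":0.06},
    {"travel":[0,0,0],"dr":[0,0,-0.9],"gripper":0.06}
  ]
}}

```text
time: 10.9
tool_pos: [0.3802, -0.0303, 0.2443]
tool_rot: [0.0, 0.642, 0.767, 0.0]
force: [0.6, 0.5, 0.3]
opening: 0.06
```

```bash
python3 - <<'E'
from eye import *
im,c,s=snap('wrist','w7'); print(s['time'],s['joints'],s['force'])
rel(s,[.3805,-.0300,.145],100)
print(proj(c,[[.38,-.03,.152],[.54,.143,.17],[.651,.136,.19]]),c[2])
cv2.imwrite('pics/w7c.png',cv2.resize(im,None,fx=1.5,fy=1.5))
E
```

```text
10.9 [-2.55902884e-01 -3.30109560e-01 -2.61865892e-01  1.63864560e+00
  2.24279066e-04 -4.32901068e-01] [0.60301868 0.46947194 0.27849377]
tcp [ 0.3802 -0.0303  0.2443] toolx yaw 100.14
travel [0.0002 0.0003 0.0993]
dr [ 0.0005 -0.      0.0025]
[[259.8874464  203.95279819]
 [424.21830262 415.59415237]
 [388.72419201 528.81000545]] [ 0.30343465 -0.04316334  0.36052683]
```

View pics/w7c.png

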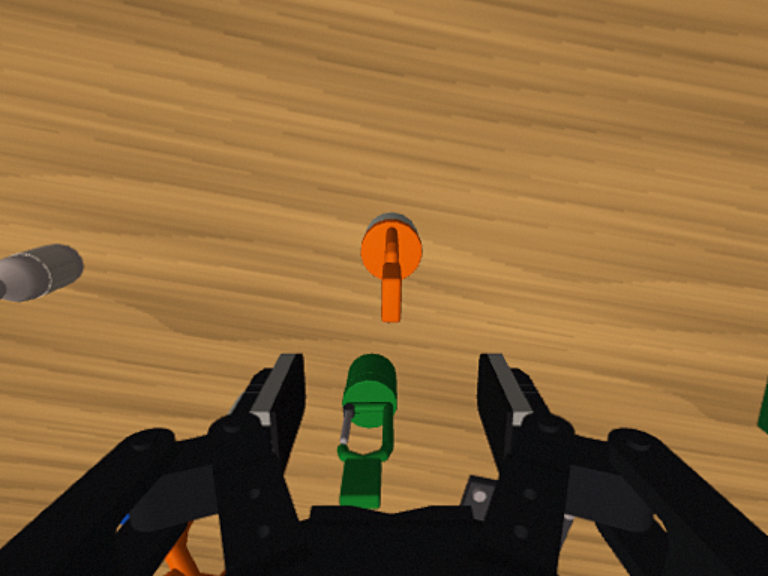

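The canister stands upright at (390,250) in the crop, tab centred between the jaws, and the gripper is turned round. Regrip, 3 mm further back.

Call:
{"method": "step_arm", "body": {
  "commands": [
    {"travel":[0,-0.003,0.04],"dr":[0,0,0],"gripper":0.06},
    {"travel":[0,-0.003,0.08],"dr":[0,0,0],"gripper":0.06},
    {"travel":[0,-0.003,0.097],"dr":[0,0,0],"gripper":0.06},
    {"travel":[0,-0.003,0.097],"dr":[0,0,0],"gripper":0.06},
    {"travel":[0,-0.003,0.097],"dr":[0,0,0],"gripper":0.03},
    {"travel":[0,-0.003,0.097],"dr":[0,0,0],"gripper":0.0},
    {"travel":[0,-0.003,0.097],"dr":[0,0,0],"gripper":0.0},
    {"travel":[0,-0.003,0.097],"dr":[0,0,0],"gripper":0.0}
  ],
  "squeeze": 60
}}

```text
time: 11.75
tool_pos: [0.3785, -0.031, 0.1492]
tool_rot: [0.002, 0.643, 0.766, 0.001]
force: [-0.4, 0.1, 3.3]
opening: 0.009
```

Call:
{"method": "step_arm", "body": {
  "commands": [
    {"travel":[0,0,0],"dr":[0,0,0],"gripper":0.0},
    {"travel":[0,0,0],"dr":[0,0,0],"gripper":0.0},
    {"travel":[0,0,0],"dr":[0,0,0],"gripper":0.0}
  ]
}}

```text
time: 12.05
tool_pos: [0.3785, -0.031, 0.1492]
tool_rot: [0.002, 0.643, 0.766, 0.001]
force: [-0.5, -0.3, 5.4]
opening: 0.009
```

Call:
{"method": "step_arm", "body": {
  "commands": [
    {"travel":[0,0,-0.02],"dr":[0,0,0],"gripper":0.0},
    {"travel":[0,0,-0.045],"dr":[0,0,0],"gripper":0.0},
    {"travel":[0,0,-0.07],"dr":[0,0,0],"gripper":0.0},
    {"travel":[0,0,-0.1],"dr":[0,0,0],"gripper":0.0},
    {"travel":[0,0,-0.13],"dr":[0,0,0],"gripper":0.0},
    {"travel":[0,0,-0.15],"dr":[0,0,0],"gripper":0.0},
    {"travel":[0,0,-0.15],"dr":[0,0,0],"gripper":0.0}
  ]
}}

```text
time: 12.75
tool_pos: [0.3785, -0.0312, 0.3001]
tool_rot: [0.003, 0.643, 0.766, 0.001]
force: [0.5, 0.3, -0.7]
opening: 0.0092
```

```bash
python3 - <<'E'
from eye import *
s=sense();print(s['time'],s['force'],s['opening'])
for n in('top','scene'):
    im=rd(n+'0');c=cam(n);m=red(im);cs,l=comps(m,15);print([tuple(a[1]) for a in cs])
    k=max(cs,key=lambda a:a[1][4])[0];ys,xs=np.where(l==k)
    W=onz(c,np.c_[xs,ys],.17);
    print(n,'loop x',W[:,0].min(),W[:,0].max(),'y',W[:,1].min(),W[:,1].max())
    # front bar pts: nearest 10mm band
    f=W[W[:,0]<W[:,0].min()+.010]; print('front mean',f.mean(0),'y range',f[:,1].min(),f[:,1].max(),len(f))
    # min-area rect orientation
    print(np.polyfit(f[:,1],f[:,0],1), 'loop symmetric mid y by x-band')
    for x0 in np.arange(W[:,0].min(),W[:,0].max(),.008):
        b=W[(W[:,0]>=x0)&(W[:,0]<x0+.008)]; print(round(x0,3),b[:,1].min().round(4),b[:,1].max().round(4),b[:,1].mean().round(4))
# bolts/plate in top: dark plate
im=rd('top0');hsv=cv2.cvtColor(im,cv2.COLOR_BGR2HSV);roi=np.zeros(im.shape[:2],np.uint8);roi[130:200,185:245]=1
m=((hsv[...,2]<95)&(hsv[...,1]<90)).astype(np.uint8)*roi
p=np.argwhere(m)[:,::-1].astype(np.float32);W=onz(cam('top'),p,.012)[:,:2]
r=cv2.minAreaRect((W*1000).astype(np.float32));print('plate',r)
# post top / collar blue
mb=((hsv[...,0]>100)&(hsv[...,0]<130)&(hsv[...,1]>100)).astype(np.uint8)*roi
p=np.argwhere(mb)[:,::-1].astype(np.float32);W=onz(cam('top'),p,.186)[:,:2];print('collar',cv2.minAreaRect((W*1000).astype(np.float32)))
rel(s,[.47,.143,.31],87)
E
```

```text
12.75 [ 0.54885131  0.34202099 -0.7243376 ] 0.00920495877860239
[(np.int32(197), np.int32(178), np.int32(22), np.int32(23), np.int32(121))]
top loop x 0.5474748708395953 0.6045712456207973 y 0.11455273774220283 0.1684808940820624
front mean [0.55025557 0.14333128 0.17      ] y range 0.11734643454912173 0.1660277481468072 38
[0.0286203  0.54615339] loop symmetric mid y by x-band
0.547 0.1173 0.166 0.1421
0.555 0.1146 0.1685 0.1411
0.563 0.1146 0.1684 0.1443
0.571 0.1169 0.1657 0.1431
0.579 0.1219 0.1603 0.1422
0.587 0.1294 0.1525 0.1405
0.595 0.1368 0.1421 0.1394
0.603 0.1368 0.1419 0.1393
[(np.int32(299), np.int32(161), np.int32(24), np.int32(14), np.int32(107))]
scene loop x 0.544605411883346 0.5986068898730859 y 0.11322537876570987 0.17105094886359395
front mean [0.54895992 0.1436928  0.17      ] y range 0.11863075219457131 0.16813123516726858 35
[0.01672687 0.54655639] loop symmetric mid y by x-band
0.545 0.1186 0.1658 0.143
0.553 0.115 0.1708 0.1425
0.561 0.1132 0.1711 0.1424
0.569 0.1164 0.1674 0.1404
0.577 0.1169 0.1654 0.1394
0.585 0.124 0.157 0.14
0.593 0.1356 0.1486 0.1404
plate ((659.69970703125, 137.26585388183594), (108.3314208984375, 127.21418762207031), 88.4841537475586)
collar ((648.7725219726562, 136.32237243652344), (30.329832077026367, 30.585474014282227), 88.72799682617188)
tcp [ 0.3785 -0.0312  0.3001] toolx yaw 99.92
travel [ 0.1558  0.1202 -0.0096]
dr [0.0054 0.0018 0.2255]
```

Front bar at about x=0.5485, mid y=0.143 (both cameras agree within 2 mm), stand yaw about -2°. That puts the arm about 15 mm in from nominal. Moving to the pre-press position.

Call:
{"method": "step_arm", "body": {
  "commands": [
    {"travel":[0.02,0.015,0],"dr":[0,0,0.03],"gripper":0.0},
    {"travel":[0.05,0.038,0],"dr":[0,0,0.07],"gripper":0.0},
    {"travel":[0.08,0.061,0],"dr":[0,0,0.11],"gripper":0.0},
    {"travel":[0.11,0.084,0],"dr":[0,0,0.15],"gripper":0.0},
    {"travel":[0.135,0.104,0],"dr":[0.002,0,0.19],"gripper":0.0},
    {"travel":[0.157,0.12,0],"dr":[0.005,0.002,0.213],"gripper":0.0},
    {"travel":[0.157,0.12,0],"dr":[0.005,0.002,0.213],"gripper":0.0},
    {"travel":[0.157,0.12,0],"dr":[0.005,0.002,0.213],"gripper":0.0}
  ]
}}

```text
time: 13.55
tool_pos: [0.4676, 0.1446, 0.2953]
tool_rot: [-0.003, 0.721, 0.693, -0.003]
force: [-0.1, -0.4, -2.4]
opening: 0.0088
```

```bash
python3 - <<'E'
from h import *
s=sense();print(s['time'],s['force'],s['joints'])
rel(s,[.50,.1445,.230],87.7)
E
```

```text
13.55 [-0.05116007 -0.39296953 -2.35089353] [ 0.16175717 -0.02224707  0.10633849  1.70778233  0.00176364  0.20012021]
tcp [0.4676 0.1446 0.2953] toolx yaw 87.8
travel [0.0011 0.0329 0.0651]
dr [-0.0086 -0.0001  0.0018]
```

Call:
{"method": "step_arm", "body": {
  "commands": [
    {"travel":[0,0.005,0.02],"dr":[-0.004,0,0],"gripper":0.0},
    {"travel":[0.001,0.01,0.04],"dr":[-0.0086,0,0.002],"gripper":0.0},
    {"travel":[0.001,0.02,0.06],"dr":[-0.0086,0,0.002],"gripper":0.0},
    {"travel":[0.001,0.03,0.065],"dr":[-0.0086,0,0.002],"gripper":0.0},
    {"travel":[0.001,0.035,0.065],"dr":[-0.0086,0,0.002],"gripper":0.0},
    {"travel":[0.001,0.035,0.065],"dr":[-0.0086,0,0.002],"gripper":0.0},
    {"travel":[0.001,0.035,0.065],"dr":[-0.0086,0,0.002],"gripper":0.0}
  ]
}}

```text
time: 14.25
tool_pos: [0.5036, 0.144, 0.2337]
tool_rot: [0.001, 0.722, 0.692, 0.003]
force: [0.8, -0.2, -2.3]
opening: 0.0091
```

```bash
python3 - <<'E'
from h import *
im,c,s=snap('scene','s1');print(s['time'],s['force'],s['moment'])
rel(s,[.5255,.144,.230],87.7)
print(proj(c,[.545,.143,.17]))
u=proj(c,[.545,.143,.15])[0].astype(int)
cv2.imwrite('pics/s1c.png',cv2.resize(im[u[1]-60:u[1]+60,u[0]-80:u[0]+80],None,fx=5,fy=5,interpolation=cv2.INTER_CUBIC))
E
```

```text
14.25 [ 0.84500127 -0.16500933 -2.33452959] [-0.00419231  0.01927565 -0.05258074]
tcp [0.5036 0.144  0.2337] toolx yaw 87.57
travel [0.0009 0.0219 0.0038]
dr [ 0.0057 -0.0019 -0.0022]
[[307.25066046 162.10725106]]
```

View pics/s1c.png

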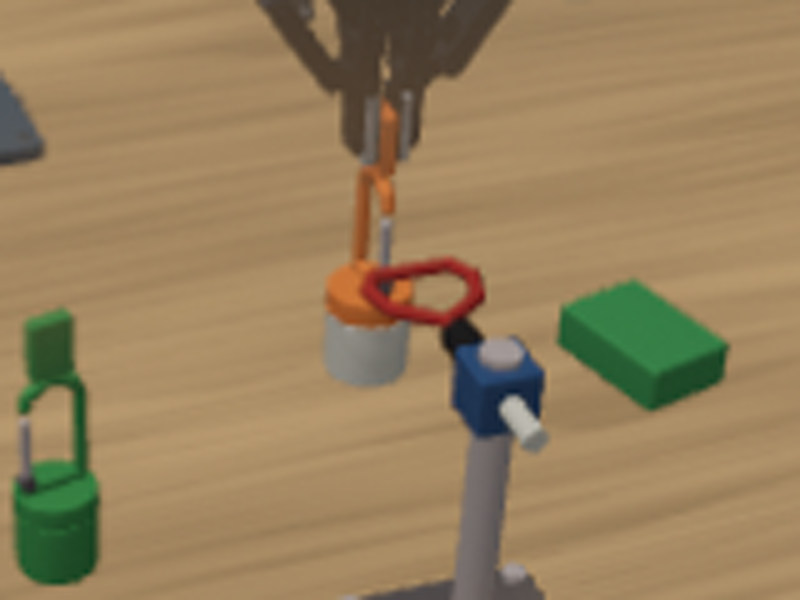

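The gate faces the eye's front bar and the hook is level with it. Advance to just before the expected touch.

Call:
{"method": "step_arm", "body": {
  "commands": [
    {"travel":[0.001,0.005,0.004],"dr":[0.003,0,0],"gripper":0.0},
    {"travel":[0.001,0.01,0.004],"dr":[0.0057,-0.002,-0.002],"gripper":0.0},
    {"travel":[0.001,0.015,0.004],"dr":[0.0057,-0.002,-0.002],"gripper":0.0},
    {"travel":[0.001,0.018,0.004],"dr":[0.0057,-0.002,-0.002],"gripper":0.0},
    {"travel":[0.001,0.018,0.004],"dr":[0.0057,-0.002,-0.002],"gripper":0.0},
    {"travel":[0.001,0.018,0.004],"dr":[0.0057,-0.002,-0.002],"gripper":0.0}
  ]
}}

```text
time: 14.9
tool_pos: [0.5212, 0.1445, 0.2284]
tool_rot: [-0.001, 0.721, 0.693, -0.001]
force: [-0.1, 0.2, -1.9]
opening: 0.0092
```

Call:
{"method": "step_arm", "body": {
  "commands": [
    {"travel":[0,0.001,0],"dr":[0,0,0],"gripper":0.0},
    {"travel":[0,0.002,0],"dr":[0,0,0],"gripper":0.0},
    {"travel":[0,0.002,0],"dr":[0,0,0],"gripper":0.0}
  ]
}}

```text
time: 15.2
tool_pos: [0.5232, 0.1445, 0.2284]
tool_rot: [-0.0, 0.721, 0.693, -0.001]
force: [-0.6, 0.7, -2.0]
opening: 0.0092
```

Call:
{"method": "step_arm", "body": {
  "commands": [
    {"travel":[0,0.001,0],"dr":[0,0,0],"gripper":0.0},
    {"travel":[0,0.002,0],"dr":[0,0,0],"gripper":0.0},
    {"travel":[0,0.002,0],"dr":[0,0,0],"gripper":0.0}
  ]
}}

```text
time: 15.5
tool_pos: [0.5253, 0.1443, 0.2284]
tool_rot: [-0.0, 0.721, 0.693, -0.001]
force: [0.7, -0.0, -0.6]
opening: 0.009
```

Call:
{"method": "step_arm", "body": {
  "commands": [
    {"travel":[0,0.001,-0.0015],"dr":[0,0,0],"gripper":0.0},
    {"travel":[0,0.002,-0.0015],"dr":[0,0,0],"gripper":0.0},
    {"travel":[0,0.002,-0.0015],"dr":[0,0,0],"gripper":0.0}
  ]
}}

```text
time: 15.8
tool_pos: [0.5274, 0.1443, 0.23]
tool_rot: [-0.0, 0.721, 0.693, -0.001]
force: [-0.1, 0.0, -2.4]
opening: 0.0088
```

Call:
{"method": "step_arm", "body": {
  "commands": [
    {"travel":[0,0.001,0],"dr":[0,0,0],"gripper":0.0},
    {"travel":[0,0.002,0],"dr":[0,0,0],"gripper":0.0},
    {"travel":[0,0.002,0],"dr":[0,0,0],"gripper":0.0}
  ]
}}

```text
time: 16.1
tool_pos: [0.5287, 0.1442, 0.2298]
tool_rot: [-0.001, 0.721, 0.693, -0.001]
force: [-1.8, 0.4, -0.9]
opening: 0.0089
```

Call:
{"method": "step_arm", "body": {
  "commands": [
    {"travel":[0,0.001,0],"dr":[0,0,0],"gripper":0.0},
    {"travel":[0,0.002,0],"dr":[0,0,0],"gripper":0.0},
    {"travel":[0,0.002,0],"dr":[0,0,0],"gripper":0.0}
  ]
}}

```text
time: 16.4
tool_pos: [0.5308, 0.1441, 0.2297]
tool_rot: [-0.001, 0.721, 0.693, -0.001]
force: [-2.6, 0.2, -1.2]
opening: 0.0086
```

Contact at TCP x of about 0.528, as predicted. The push now needs about 18–19 mm past first touch.

Call:
{"method": "step_arm", "body": {
  "commands": [
    {"travel":[0,0.001,0],"dr":[0,0,0],"gripper":0.0},
    {"travel":[0,0.002,0],"dr":[0,0,0],"gripper":0.0},
    {"travel":[0,0.003,0],"dr":[0,0,0],"gripper":0.0},
    {"travel":[0,0.004,0],"dr":[0,0,0],"gripper":0.0},
    {"travel":[0,0.004,0],"dr":[0,0,0],"gripper":0.0}
  ]
}}

```text
time: 16.9
tool_pos: [0.5351, 0.144, 0.2298]
tool_rot: [-0.001, 0.721, 0.693, -0.001]
force: [-3.4, -0.0, -1.2]
opening: 0.0094
```

Call:
{"method": "step_arm", "body": {
  "commands": [
    {"travel":[0,0.001,0],"dr":[0,0,0],"gripper":0.0},
    {"travel":[0,0.002,0],"dr":[0,0,0],"gripper":0.0},
    {"travel":[0,0.003,0],"dr":[0,0,0],"gripper":0.0},
    {"travel":[0,0.004,0],"dr":[0,0,0],"gripper":0.0},
    {"travel":[0,0.004,0],"dr":[0,0,0],"gripper":0.0}
  ]
}}

```text
time: 17.4
tool_pos: [0.5391, 0.1438, 0.2298]
tool_rot: [-0.001, 0.721, 0.693, -0.001]
force: [-4.1, -0.4, -1.4]
opening: 0.0091
```

```bash
python3 - <<'E'
from h import *
s=sense();print(s['time'],s['force'],s['moment'])
rel(s,[.546,.1435,.230],87.7)
E
```

```text
17.4 [-4.1278537  -0.43519784 -1.38119239] [0.09663006 1.02029019 0.04605571]
tcp [0.5391 0.1438 0.2298] toolx yaw 87.72
travel [-0.      0.0069 -0.0002]
dr [-0.0021  0.0004  0.0003]
```

Call:
{"method": "step_arm", "body": {
  "commands": [
    {"travel":[0,0.001,0],"dr":[0,0,0],"gripper":0.0},
    {"travel":[0,0.002,0],"dr":[0,0,0],"gripper":0.0},
    {"travel":[0,0.003,0],"dr":[0,0,0],"gripper":0.0},
    {"travel":[0,0.004,0],"dr":[0,0,0],"gripper":0.0},
    {"travel":[0,0.004,0],"dr":[0,0,0],"gripper":0.0}
  ]
}}

```text
time: 17.9
tool_pos: [0.5431, 0.1436, 0.2297]
tool_rot: [-0.001, 0.721, 0.693, -0.001]
force: [-4.0, 0.0, -1.6]
opening: 0.0088
```

Call:
{"method": "step_arm", "body": {
  "commands": [
    {"travel":[0,0.001,0],"dr":[0,0,0],"gripper":0.0},
    {"travel":[0,0.002,0],"dr":[0,0,0],"gripper":0.0},
    {"travel":[0,0.003,0],"dr":[0,0,0],"gripper":0.0},
    {"travel":[0,0.003,0],"dr":[0,0,0],"gripper":0.0}
  ]
}}

```text
time: 18.3
tool_pos: [0.5462, 0.1435, 0.2297]
tool_rot: [-0.001, 0.721, 0.693, -0.001]
force: [-3.9, -0.5, -1.9]
opening: 0.0094
```

```bash
python3 - <<'E'
from h import *
s=sense();print(s['time'],s['force'],s['moment'])
rel(s,[.5472,.1434,.2305],87.7)
E
```

```text
18.3 [-3.93524534 -0.49323937 -1.88711853] [ 0.10876725  1.15812462 -0.02478261]
tcp [0.5462 0.1435 0.2297] toolx yaw 87.72
travel [-0.0001  0.001  -0.0008]
dr [-0.002   0.0005  0.0003]
```

Call:
{"method": "step_arm", "body": {
  "commands": [
    {"travel":[0,0.001,0],"dr":[0,0,0],"gripper":0.0},
    {"travel":[0,0.0015,0],"dr":[0,0,0],"gripper":0.0},
    {"travel":[0,0.0015,0],"dr":[0,0,0],"gripper":0.0}
  ]
}}

```text
time: 18.6
tool_pos: [0.5476, 0.1434, 0.2297]
tool_rot: [-0.001, 0.721, 0.693, -0.001]
force: [-4.8, 0.8, -3.0]
opening: 0.0089
```

Call:
{"method": "step_arm", "body": {
  "commands": [
    {"travel":[0,0,0.002],"dr":[0,0,0],"gripper":0.0},
    {"travel":[0,0,0.004],"dr":[0,0,0],"gripper":0.0},
    {"travel":[0,0,0.004],"dr":[0,0,0],"gripper":0.0}
  ]
}}

```text
time: 18.9
tool_pos: [0.5479, 0.1434, 0.2252]
tool_rot: [-0.0, 0.721, 0.693, -0.001]
force: [-2.3, 0.1, -5.2]
opening: 0.0089
```

Call:
{"method": "step_arm", "body": {
  "commands": [
    {"travel":[0,0,0.001],"dr":[0,0,0],"gripper":0.0},
    {"travel":[0,0,0.002],"dr":[0,0,0],"gripper":0.0},
    {"travel":[0,0,0.002],"dr":[0,0,0],"gripper":0.0}
  ]
}}

```text
time: 19.2
tool_pos: [0.5478, 0.1434, 0.2235]
tool_rot: [-0.0, 0.721, 0.693, -0.001]
force: [-2.4, 0.1, -4.9]
opening: 0.0091
```

Call:
{"method": "step_arm", "body": {
  "commands": [
    {"travel":[0,0,0.001],"dr":[0,0,0],"gripper":0.0},
    {"travel":[0,0,0.002],"dr":[0,0,0],"gripper":0.0},
    {"travel":[0,0,0.002],"dr":[0,0,0],"gripper":0.0}
  ]
}}

```text
time: 19.5
tool_pos: [0.5478, 0.1434, 0.2214]
tool_rot: [-0.0, 0.721, 0.693, -0.001]
force: [-1.3, 1.0, -6.4]
opening: 0.0092
```

Call:
{"method": "step_arm", "body": {
  "commands": [
    {"travel":[0,0,0.001],"dr":[0,0,0],"gripper":0.0},
    {"travel":[0,0,0.002],"dr":[0,0,0],"gripper":0.0},
    {"travel":[0,0,0.002],"dr":[0,0,0],"gripper":0.0}
  ]
}}

```text
time: 19.8
tool_pos: [0.5488, 0.1434, 0.221]
tool_rot: [0.001, 0.721, 0.693, 0.001]
force: [-1.1, 0.4, -0.8]
opening: 0.0091
```

Call:
{"method": "step_arm", "body": {
  "commands": [
    {"travel":[0,0,0.001],"dr":[0,0,0],"gripper":0.0},
    {"travel":[0,0,0.002],"dr":[0,0,0],"gripper":0.0},
    {"travel":[0,0,0.002],"dr":[0,0,0],"gripper":0.0}
  ]
}}

```text
time: 20.1
tool_pos: [0.5478, 0.1435, 0.2179]
tool_rot: [-0.0, 0.721, 0.693, -0.001]
force: [0.3, -0.6, -1.9]
opening: 0.0089
```

Call:
{"method": "step_arm", "body": {
  "commands": [
    {"travel":[0,0,0.001],"dr":[0,0,0],"gripper":0.0},
    {"travel":[0,0,0.002],"dr":[0,0,0],"gripper":0.0},
    {"travel":[0,0,0.002],"dr":[0,0,0],"gripper":0.0}
  ]
}}

```text
time: 20.4
tool_pos: [0.5475, 0.1434, 0.2156]
tool_rot: [-0.001, 0.721, 0.693, -0.001]
force: [-0.0, 0.6, -2.1]
opening: 0.0088
```

The gate has snapped shut behind the bar: the forces vanished and the bar is at about 104 mm on the hook. Now tug back gently.

Call:
{"method": "step_arm", "body": {
  "commands": [
    {"travel":[0,-0.001,0.0005],"dr":[0,0,0],"gripper":0.0},
    {"travel":[0,-0.002,0.0005],"dr":[0,0,0],"gripper":0.0},
    {"travel":[0,-0.003,0.0005],"dr":[0,0,0],"gripper":0.0},
    {"travel":[0,-0.003,0.0005],"dr":[0,0,0],"gripper":0.0}
  ]
}}

```text
time: 20.8
tool_pos: [0.5445, 0.1436, 0.2155]
tool_rot: [-0.0, 0.721, 0.693, -0.001]
force: [0.6, 0.1, -1.6]
opening: 0.0089
```

Call:
{"method": "step_arm", "body": {
  "commands": [
    {"travel":[0,-0.001,0],"dr":[0,0,0],"gripper":0.0},
    {"travel":[0,-0.0015,0],"dr":[0,0,0],"gripper":0.0},
    {"travel":[0,-0.0015,0],"dr":[0,0,0],"gripper":0.0}
  ]
}}

```text
time: 21.1
tool_pos: [0.5431, 0.1436, 0.2155]
tool_rot: [-0.0, 0.721, 0.693, -0.001]
force: [0.4, -0.1, -1.8]
opening: 0.0089
```

Call:
{"method": "step_arm", "body": {
  "commands": [
    {"travel":[0,-0.0005,0],"dr":[0,0,0],"gripper":0.0},
    {"travel":[0,-0.001,0],"dr":[0,0,0],"gripper":0.0},
    {"travel":[0,-0.001,0],"dr":[0,0,0],"gripper":0.0}
  ]
}}

```text
time: 21.4
tool_pos: [0.5425, 0.1437, 0.2157]
tool_rot: [-0.0, 0.721, 0.693, -0.0]
force: [1.6, -1.3, -1.7]
opening: 0.009
```

Bar reached (+1.6 N). Pull on in half-millimetres.

Call:
{"method": "step_arm", "body": {
  "commands": [
    {"travel":[0,-0.0005,0],"dr":[0,0,0],"gripper":0.0},
    {"travel":[0,-0.001,0],"dr":[0,0,0],"gripper":0.0},
    {"travel":[0,-0.001,0],"dr":[0,0,0],"gripper":0.0}
  ]
}}

```text
time: 21.7
tool_pos: [0.5418, 0.1437, 0.2157]
tool_rot: [0.0, 0.721, 0.693, -0.0]
force: [3.3, 0.1, -1.7]
opening: 0.0089
```

Call:
{"method": "step_arm", "body": {
  "commands": [
    {"travel":[0,-0.0005,0],"dr":[0,0,0],"gripper":0.0},
    {"travel":[0,-0.0005,0],"dr":[0,0,0],"gripper":0.0},
    {"travel":[0,-0.0005,0],"dr":[0,0,0],"gripper":0.0}
  ]
}}

```text
time: 22.0
tool_pos: [0.5413, 0.1437, 0.2157]
tool_rot: [0.0, 0.721, 0.693, -0.0]
force: [4.7, -0.4, -1.4]
opening: 0.0089
```

Call:
{"method": "step_arm", "body": {
  "commands": [
    {"travel":[0,-0.0005,0],"dr":[0,0,0],"gripper":0.0},
    {"travel":[0,-0.0007,0],"dr":[0,0,0],"gripper":0.0},
    {"travel":[0,-0.0007,0],"dr":[0,0,0],"gripper":0.0},
    {"travel":[0,-0.0007,0],"dr":[0,0,0],"gripper":0.0}
  ]
}}

```text
time: 22.4
tool_pos: [0.5409, 0.1437, 0.2157]
tool_rot: [0.0, 0.721, 0.693, 0.0]
force: [5.8, 0.2, -1.6]
opening: 0.0089
```

```bash
python3 - <<'E'
from h import *
im,c,s=snap('scene','s2');print(s['time'],s['force'],s['tool_pos'])
u=proj(c,[.545,.143,.15])[0].astype(int)
cv2.imwrite('pics/s2c.png',cv2.resize(im[u[1]-60:u[1]+60,u[0]-80:u[0]+80],None,fx=5,fy=5,interpolation=cv2.INTER_CUBIC))
E
```

```text
22.4 [ 5.81960514  0.1676201  -1.58567937] [0.54089564 0.14371953 0.21569987]
```

The tug held at 5.8 N, so the eye gave about 1.45 mm. Move forward to the arch and lower onto the bar.

Call:
{"method": "step_arm", "body": {
  "commands": [
    {"travel":[0,0.001,0],"dr":[0,0,0],"gripper":0.0},
    {"travel":[0,0.003,0],"dr":[0,0,0],"gripper":0.0},
    {"travel":[0,0.005,0],"dr":[0,0,0],"gripper":0.0},
    {"travel":[0,0.007,0],"dr":[0,0,0],"gripper":0.0},
    {"travel":[0,0.0085,0],"dr":[0,0,0],"gripper":0.0},
    {"travel":[0,0.0085,0.001],"dr":[0,0,0],"gripper":0.0},
    {"travel":[0,0.0085,0.002],"dr":[0,0,0],"gripper":0.0},
    {"travel":[0,0.0085,0.002],"dr":[0,0,0],"gripper":0.0}
  ]
}}

```text
time: 23.25
tool_pos: [0.548, 0.1434, 0.213]
tool_rot: [-0.001, 0.721, 0.693, -0.001]
force: [0.2, 0.2, -2.0]
opening: 0.0092
```

Call:
{"method": "step_arm", "body": {
  "commands": [
    {"travel":[0,0,0.0005],"dr":[0,0,0],"gripper":0.0},
    {"travel":[0,0,0.001],"dr":[0,0,0],"gripper":0.0},
    {"travel":[0,0,0.001],"dr":[0,0,0],"gripper":0.0}
  ]
}}

```text
time: 23.55
tool_pos: [0.5484, 0.1434, 0.2125]
tool_rot: [-0.0, 0.721, 0.693, -0.001]
force: [-1.3, 0.2, -0.9]
opening: 0.0088
```

Call:
{"method": "step_arm", "body": {
  "commands": [
    {"travel":[0,0.001,-0.0005],"dr":[0,0,0],"gripper":0.0},
    {"travel":[0,0.0015,-0.0005],"dr":[0,0,0],"gripper":0.0},
    {"travel":[0,0.0015,0],"dr":[0,0,0],"gripper":0.0},
    {"travel":[0,0.0015,0.0005],"dr":[0,0,0],"gripper":0.0},
    {"travel":[0,0.0015,0.0005],"dr":[0,0,0],"gripper":0.0}
  ]
}}

```text
time: 24.05
tool_pos: [0.5499, 0.1433, 0.2119]
tool_rot: [-0.0, 0.721, 0.693, -0.001]
force: [-0.9, 0.0, -1.2]
opening: 0.009
```

```bash
python3 - <<'E'
from h import *
s=sense();print(s['time'],s['force'],s['moment'],s['tool_pos'])
E
```

```text
24.05 [-0.88356932  0.00308129 -1.19287517] [0.01309661 0.02847226 0.01199465] [0.54990949 0.1433377  0.21185696]
```

Call:
{"method": "step_arm", "body": {
  "commands": [
    {"travel":[0,0,0.0004],"dr":[0,0,0],"gripper":0.0},
    {"travel":[0,0,0.0007],"dr":[0,0,0],"gripper":0.0},
    {"travel":[0,0,0.0007],"dr":[0,0,0],"gripper":0.0},
    {"travel":[0,0,0.0007],"dr":[0,0,0],"gripper":0.0}
  ]
}}

```text
time: 24.45
tool_pos: [0.55, 0.1434, 0.2116]
tool_rot: [-0.0, 0.721, 0.693, -0.001]
force: [0.3, -0.2, 1.9]
opening: 0.009
```

Seated: the eye carries the weight. Release gently and rise.

Call:
{"method": "step_arm", "body": {
  "commands": [
    {"travel":[0,0,-0.0003],"dr":[0,0,0],"gripper":0.0},
    {"travel":[0,0,-0.0003],"dr":[0,0,0],"gripper":0.011},
    {"travel":[0,0,-0.0003],"dr":[0,0,0],"gripper":0.014},
    {"travel":[0,0,-0.0003],"dr":[0,0,0],"gripper":0.02},
    {"travel":[0,0,-0.0003],"dr":[0,0,0],"gripper":0.03},
    {"travel":[0,0,-0.0003],"dr":[0,0,0],"gripper":0.04},
    {"travel":[0,0,-0.0003],"dr":[0,0,0],"gripper":0.04},
    {"travel":[0,0,-0.0003],"dr":[0,0,0],"gripper":0.04}
  ],
  "squeeze": 20
}}

```text
time: 25.25
tool_pos: [0.5499, 0.1434, 0.2114]
tool_rot: [-0.0, 0.721, 0.693, -0.001]
force: [0.7, -0.5, -0.1]
opening: 0.04
```

Call:
{"method": "step_arm", "body": {
  "commands": [
    {"travel":[0,0,-0.005],"dr":[0,0,0],"gripper":0.04},
    {"travel":[0,0,-0.015],"dr":[0,0,0],"gripper":0.04},
    {"travel":[0,0,-0.03],"dr":[0,0,0],"gripper":0.04},
    {"travel":[0,0,-0.05],"dr":[0,0,0],"gripper":0.04},
    {"travel":[0,0,-0.08],"dr":[0,0,0],"gripper":0.04},
    {"travel":[0,0,-0.1],"dr":[0,0,0],"gripper":0.04},
    {"travel":[0,0,-0.1],"dr":[0,0,0],"gripper":0.04},
    {"travel":[0,0,-0.1],"dr":[0,0,0],"gripper":0.04}
  ]
}}

```text
time: 26.05
tool_pos: [0.5505, 0.1435, 0.3123]
tool_rot: [0.0, 0.721, 0.693, 0.0]
force: [-0.6, 0.5, -0.1]
opening: 0.0397
```

```bash
python3 - <<'E'
from h import *
def crop(im,c):
    u=proj(c,[.545,.143,.13])[0].astype(int); return im[u[1]-60:u[1]+60,u[0]-80:u[0]+80].astype(int)
a,c,s=snap('scene','s3');print(s['time'],s['force'],s['opening'])
for k in range(12): b=camera('scene')[:,:,::-1]
d=abs(crop(a,c)-crop(b,c)).max(2);print('moving px',(d>40).sum())
cv2.imwrite('pics/s3c.png',cv2.resize(crop(b,c).astype(np.uint8),None,fx=5,fy=5,interpolation=cv2.INTER_CUBIC))
E
```

```text
26.05 [-0.56462594  0.48103373 -0.12294787] 0.03969343475267078
moving px 0
```

View pics/s3c.png

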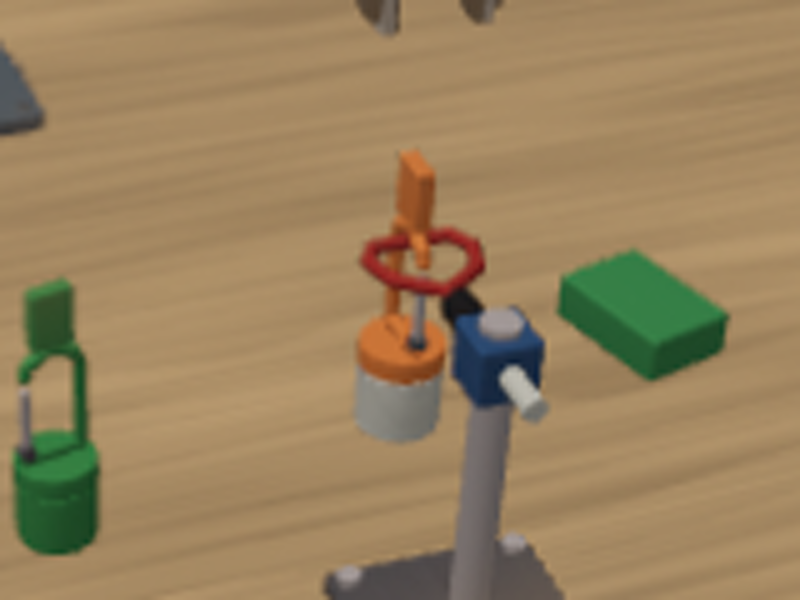

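The canister hangs upright from the eye's front bar (hook at 410,250) with the gate shut, nothing moving and the gripper clear. Handing in.

```bash
python3 -c "from workcell import *; print(job_done())"
```

```text
the job is handed in; nothing more can be done
None
```

The orange canister is hanging from the red eye with its gate shut, and I handed the job in at about 27 s of the 64 s allowed. `job_done()` gives no verdict.

**What I did**
- **Regrip:** The first grasp would have taken the last joint past its limit at the stand. I set the canister down upright on clear bench, turned the gripper half round and gripped the tab again.
- **Press:** I found the bar by touch with the tool at x ≈ 0.528 m. It pushed back with about 5 N along the pressing direction. While I lowered the hook, the measured vertical force reached 6.4 N, including the canister's weight. It then dropped away as the gate snapped shut.
- **Tug:** I pulled back to 5.8 N, which is about 1.45 mm of give at 4 N per mm. The eye's deflection is worked out from force, not seen directly.
- **Hang:** I seated the arch on the bar, let go and rose clear.

**Last checks**
- The final picture shows the canister upright on the front bar with the gate shut, and the gripper well above it.
- It showed no movement over 0.6 s.
- The tool force read about zero (noise under 1 N).
- I planned every move to stay clear of the blue canister, dropper bottle and slide box, but did not measure their positions again at the end.

No check failed at the end. Two moves on the way went wrong and were put right: the first move was refused because the rows lacked a gripper value, and the first trip to the stand stopped short at the joint limit.

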